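# Free the broken heel from the twin heel press

### The job

One of the two boot heels in the twin heel press is broken: its back end is snapped off ragged and the rubber top lift is missing from its back half. Loosen the wing nut over that heel (one of the two screws has a reverse thread and nothing shows which, so feel which way it gives), open the foot well clear, draw the broken heel out and drop it into the plywood scrap box. Leave the sound heel tightly clamped and do not disturb the oil can, hammer and glue jar.

Things in the scene. Friction and masses are not known exactly. Their poses are not given: they have to be found in the camera images.
- press: Twin heel press fixed to the bench, green, two identical stations side by side. Origin: underside, midway between stations; x points away from its open front, y along the row, z up. Base plate 145 x 300 x 12 (x -70 to 75). Screw axes at x 0, y -95 and +95. Each station: steel anvil 36 wide, x -45 to 20, top 32 above the bench, on which a heel lies, its back end sticking out of the front.
- heel_broken: Broken boot heel: brown block 54 wide (y), 16 high; black rubber lift (total height 24) only on x -22 to 12. Origin: underside, below the 12 square recess in the lift, at the start on the screw axis; x points into the press, z up. Front face at x 12; ragged back end slants from x -56 (-y side) to -68 (+y side), sticking out to be gripped by its flat sides, e.g. at x -42. 0.12 kg (varies).
- heel_sound: Sound boot heel: same block, 54 wide, 24 high all along, rubber lift complete, back end a half-round of radius 27 reaching x -68. Origin and axes as for the broken heel. Either heel may be in either station.
- nut_1_grip (a point): Steel wing nut over a station; turns about the vertical, does not rise. Its two wings form a bar 44 long, 10 thick, 24 high (89 to 113 above the bench); below is a flange of 24 dia., top at 88. This point: on the axis, 105 above the bench; x along the wings, z up: fingers close along y. The screw end, 8 dia., sticks out on top, to 116 (open: 125). Hold the TCP 4 above this point.
- nut_2_grip (a point): The other wing nut, alike (nut_1 and nut_2 may be in either station). One of the two has an ordinary thread, the other a reverse thread; nothing shows which. Both start fully tight: tightening stops dead, loosening takes about 0.12 N m and stays where left, and raises the foot 20 mm per turn, for at most 2.9 rad. 5 mm takes 1.6 rad, more than one wrist twist: let go and regrasp.
- yoke_1 (a point): A station's arm (yoke), which carries the screw: this point is on the screw axis at the middle of the arm's underside, 72 above the bench; x as for the press. The arm is 13 thick (top 85 above the bench), 34 wide, x -16 to 50, on a column at x 24 to 50, 44 wide. A heel leaves by sliding 35 or more toward -x, then up; the wings sweep 24 round the axis, so tilt the gripper back from them.
- yoke_2 (a point): The other station's arm, alike. Yoke numbers are not tied to nut numbers: yoke_1 is at the press's y -95, yoke_2 at +95.
- foot_1 (a joint): Height of the foot (20 dia.) under wing nut nut_1_grip, m: 0 = down and tight (start), 0.009 = fully open. Its 7 dia. pin stands 4 mm deep in the heel's recess when down: the heel is free to slide out from about 0.005.
- foot_2 (a joint): Height of the foot (20 dia.) under wing nut nut_2_grip, m: 0 = down and tight (start), 0.009 = fully open. Its 7 dia. pin stands 4 mm deep in the heel's recess when down: the heel is free to slide out from about 0.005.
- scrap_box: open plywood box, 180 (x) x 200 (y) x 70 high, walls 8, fixed to the bench. Origin: centre of its underside.
- oil_can: red oil can, 64 dia., 130 high with a bent spout; bystander. Origin: underside centre.
- hammer: hammer lying on the bench behind the press; bystander. Origin: under its middle.
- glue_jar: amber glass jar with black cap, 70 dia., 85 high; bystander. Origin: underside centre.

How it is judged:
On the way, in this order (a step that is already met when the one before it is completed fails the run):
1. the foot over the broken heel is opened clear, by 5 mm or more, with the heel still in its station (((horizontal distance between heel_broken and nut_1_grip below 0.03 m and value of joint foot_1 above 0.005 m) or (horizontal distance between heel_broken and nut_2_grip below 0.03 m and value of joint foot_2 above 0.005 m))), for 0.1 s.
2. the broken heel is in the scrap box (x of heel_broken in the frame of scrap_box between -0.085 and 0.085 m and y of heel_broken in the frame of scrap_box between -0.095 and 0.095 m and z of heel_broken in the frame of scrap_box between -0.01 and 0.065 m), for 0.2 s.
At the end, for the whole second after the job is handed in: The broken heel lies at rest inside the scrap box (its origin within the walls and less than 65 mm above the bench); the sound heel is within 12 mm of where it was, its foot raised by less than 2 mm (all of step 2 and linear speed of heel_broken below 0.02 m/s and distance of heel_sound from where it was at the start of the episode below 0.012 m and ((horizontal distance between heel_sound and nut_1_grip below 0.03 m and value of joint foot_1 below 0.002 m) or (horizontal distance between heel_sound and nut_2_grip below 0.03 m and value of joint foot_2 below 0.002 m))); the robot touches nothing.
It fails at once if the sound heel's foot is raised by more than 4 mm ((horizontal distance between heel_sound and nut_1_grip below 0.03 m and value of joint foot_1 above 0.004 m) or (horizontal distance between heel_sound and nut_2_grip below 0.03 m and value of joint foot_2 above 0.004 m)).
It fails at once if the oil can, hammer or glue jar is moved by more than 40 mm (distance of any of oil_can, hammer, glue_jar from where it was at the start of the episode above 0.04 m).
It also fails if it takes over 64 s, if anything falls off the work surface, if the arm or the gripper's body presses on something with over 40 N, if the wrist force passes 120 N, or if a joint passes its speed limit or range.

### The arm

A 6-joint arm with a two-finger parallel gripper is mounted at the origin on the work surface. World frame = base frame: x ahead of the robot, y to its left, z up, the work surface at z = 0. Lengths are in m, angles in rad, forces in N, time in s.
With the tool pointing down it reaches from about 0.325 to 0.85 m from the base axis. Payload 4.4 kg.
Tool frame: the origin (TCP) lies between the finger pads, 19 mm behind the fingertips; this is the grasp point; z points along the fingers, y is the line along which they close (so a half turn about z gives the same grasp; the last joint's range is limited). The gripper opens to 94 mm and grips with 3 to 60 N. Pads are 16 mm wide; open, the fingers measure 119 mm over their backs; the gripper's body (75 mm by 177 mm) begins 78 mm behind the grasp point.
Start: joints at [1.113, 0.207, 1.542, -0, 1.393, -0.15], TCP at [0.174, 0.548, 0.224] pointing down, gripper open.
Joint ranges: [-2.73, 2.73], [-0.86, 2.22], [0.23, 2.46], [-1.11, 4.25], [0.08, 2.63], [-2.82, 2.82]. Speed limits (rad/s): [2.79, 2.79, 3.14, 3.14, 3.14, 3.14].

### API

Orientations are given as a unit quaternion [w, x, y, z].
In Python, from rig import * gives the robot as it stands. Calls block until the motion is done:
- move_to(position, orientation): joint-space move of the TCP to a pose.
- movel(position, ori=None, max_speed=0.15): straight line of the TCP; ori=None keeps the orientation; max_speed is the mean speed in m/s.
- set_joints(angles): joint-space move.
- grip(opening): finger opening in m; the grip force is fixed at half the most; returns when the fingers have stopped.
- pause(seconds).
- solve_ik(position, orientation): joint angles nearest the present ones, or None.
- snapshot(name): name is "scene" or "top" or "wrist"; returns a dict with "img" (480x640x3 uint8, red, green, blue), "vfov" (degrees; the focal length in pixels is half the picture's height over the tangent of half this angle, whatever the lens; pixels are square), "cx", "cy" (the principal point, pixels), "origin" and "orientation" of the camera in the world; the wrist camera has in their place "mount" (4x4, takes a point from camera to tool coordinates, whose origin is the TCP and whose axes are the flange's). Camera axes: x right, y up, looking along -z (the intrinsics and any distortion apply to the point x, -y, -z); pixel columns grow to the right and rows downward; lengths in m; the calibration is good to about 2 mm. The wrist camera is an equidistant fisheye: a pixel r from the principal point sees the ray r / f radians off the axis. A picture is of the moment at which its call begins: read the wrist's pose just before it. There is no depth.
A pose or a line that the arm cannot do raises MotionError and nothing moves.
- sign_off(): hands the job in; it is judged then, once.
Trained networks look in a picture, given as the dict that the camera call returned (one of the last four; its "shot" number tells which), for a name from the list of things; names that differ only in an ending like _2 or _b are one class to them, and where a whole thing is asked for, a point or a joint stands for the part that bears it (a point fixed in the world has none). Each returns a list of dicts, best first, with "p" (0 to 1); they miss things now and then, are a little off and sometimes report something else, mostly with a low value. They report only what shows in the picture. A call takes as long as a camera call.
- cut_out(picture, query): "region" (480x640 bool, what is visible of it) and "box" ([centre column, centre row, width, height] in pixels, round what is visible of it).
- place_of(picture, query): "uv" ([column, row] in pixels: a listed point, or the origin of a listed thing).
Readings, each from a call of its own:
- get_time(): time.
- get_joint_pos(): joint angles.
- get_dq(): joint speeds.
- get_joint_torque(): joint torques, N m.
- get_position(): TCP position.
- get_orientation(): TCP orientation.
- get_ft_force(): force on the tool from outside, world axes, zero at the start.
- get_torque(): the same for the moment, N m.
- get_gripper_width(): finger opening in m.
- get_grasp_force(): force on a finger pad.
Only numpy, scipy, OpenCV 4.12 (cv2) and the standard library are available. Lean on these libraries where they do the work, as an engineer would, in place of code of your own. Each camera call takes 0.05 s, during which the arm holds its last target. There are 200 camera calls.

## Working session

There is one attempt and no reset: what is moved stays moved. The work goes in short steps, each a Python script; the robot and the scene stay as the last script left them, time stands still between calls to the robot, and variables do not carry over. Pictures are saved under pics/ and viewed, at most 10 in all, crops included, and the job is handed in when it is done.

```bash
mkdir -p pics
cat > h.py <<'E'
from rig import *
import numpy as np, cv2
from scipy.spatial.transform import Rotation as R
def q2R(q): return R.from_quat([q[1],q[2],q[3],q[0]]).as_matrix()
def R2q(M):
    q=R.from_matrix(M).as_quat(); return [q[3],q[0],q[1],q[2]]
def project(s,P):
    M=q2R(s['orientation']); c=(np.atleast_2d(P)-np.array(s['origin']))@M
    f=240/np.tan(np.radians(s['vfov'])/2)
    return np.c_[s['cx']+f*c[:,0]/-c[:,2], s['cy']-f*c[:,1]/-c[:,2]]
def ray(s,uv):
    f=240/np.tan(np.radians(s['vfov'])/2)
    d=np.array([(uv[0]-s['cx'])/f,-(uv[1]-s['cy'])/f,-1.])
    return np.array(s['origin']),q2R(s['orientation'])@d
def at_z(s,uv,z):
    o,d=ray(s,uv); return o+d*(z-o[2])/d[2]
E
python3 - <<'E'
from h import *
S={n:snapshot(n) for n in('scene','top')}
for n,s in S.items():
    print(n,{k:v for k,v in s.items() if k!='img'})
    cv2.imwrite(f'pics/{n}.png',s['img'][:,:,::-1])
Z=dict(press=0,heel_broken=.032,heel_sound=.032,nut_1_grip=.105,yoke_1=.072,scrap_box=0,oil_can=0,hammer=0,glue_jar=0)
for q,z in Z.items():
    for n,s in S.items():
        for r in place_of(s,q)[:3]:
            print(q,n,round(r['p'],2),np.round(r['uv'],1),np.round(at_z(s,r['uv'],z),4))
E
```

```text
scene {'vfov': 56.29970166076298, 'cx': 319.9580504588758, 'cy': 235.72135708037314, 'origin': array([ 1.11378133, -0.59036733,  0.85537253]), 'orientation': array([0.86677152, 0.33727964, 0.14278752, 0.33846907]), 'shot': 1}
top {'vfov': 57.60694282288649, 'cx': 318.42973682997274, 'cy': 241.02386699174437, 'origin': array([ 0.54092813, -0.05022662,  1.17965544]), 'orientation': array([ 0.70977322,  0.02452933, -0.0203262 , -0.70370955]), 'shot': 2}
press scene 0.85 [282.6 269.7] [ 0.5672 -0.1636  0.    ]
press top 0.89 [364.8 259.4] [ 0.5672 -0.1685  0.    ]
heel_broken scene 0.92 [308.  237.4] [ 0.56   -0.0654  0.032 ]
heel_broken scene 0.62 [306.8 214.2] [ 0.4998 -0.0079  0.032 ]
heel_broken top 0.97 [326.1 264. ] [ 0.5535 -0.0637  0.032 ]
heel_sound scene 0.56 [257.  284.3] [ 0.5751 -0.2485  0.032 ]
heel_sound top 0.8 [397.2 254.5] [ 0.5801 -0.2503  0.032 ]
nut_1_grip scene 0.56 [305.5 212.8] [ 0.5486 -0.0582  0.105 ]
nut_1_grip top 0.39 [323.  262.5] [ 0.5564 -0.0552  0.105 ]
yoke_1 scene 0.79 [251.5 273.2] [ 0.5691 -0.253   0.072 ]
yoke_1 scene 0.76 [305.4 224.8] [ 0.553  -0.0651  0.072 ]
yoke_1 top 0.79 [404.7 257.1] [ 0.5723 -0.2623  0.072 ]
yoke_1 top 0.62 [326.3 264.3] [ 0.5523 -0.0638  0.072 ]
scrap_box scene 0.71 [372.8 154.1] [0.442  0.3455 0.    ]
scrap_box top 0.87 [172.5 306.7] [0.4357 0.3477 0.    ]
scrap_box top 0.68 [401.9 255.1] [ 0.5797 -0.2685  0.    ]
oil_can scene 0.84 [443.5 225.6] [0.775  0.2257 0.    ]
oil_can top 0.73 [217.1 182.4] [0.7742 0.2357 0.    ]
hammer scene 0.53 [282.4 267.9] [ 0.5628 -0.1601  0.    ]
hammer scene 0.29 [251.6 265.9] [ 0.5019 -0.2068  0.    ]
hammer top 0.64 [344.5 180.4] [ 0.7823 -0.1126  0.    ]
glue_jar scene 0.9 [206.9 352.4] [ 0.6102 -0.4253 -0.    ]
glue_jar top 0.74 [462.3 245.4] [ 0.6073 -0.4316  0.    ]
```

Run:
```python
import cv2
a=cv2.imread('pics/scene.png')[150:370,170:470]; b=cv2.imread('pics/top.png')[150:350,130:500]
cv2.imwrite('pics/a.png',cv2.resize(a,None,fx=2.6,fy=2.6,interpolation=cv2.INTER_CUBIC)); cv2.imwrite('pics/b.png',cv2.resize(b,None,fx=2.1,fy=2.1,interpolation=cv2.INTER_CUBIC))
```

```text
(no output)
```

View pics/a.png

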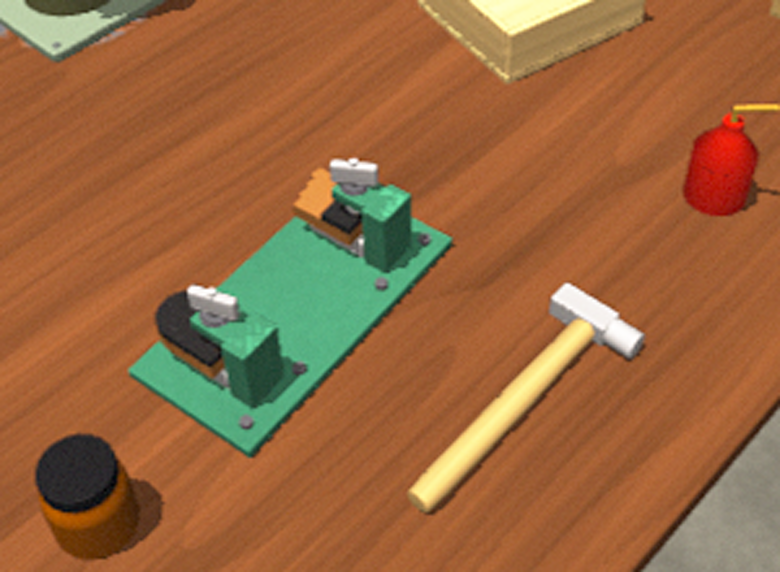

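View pics/b.png

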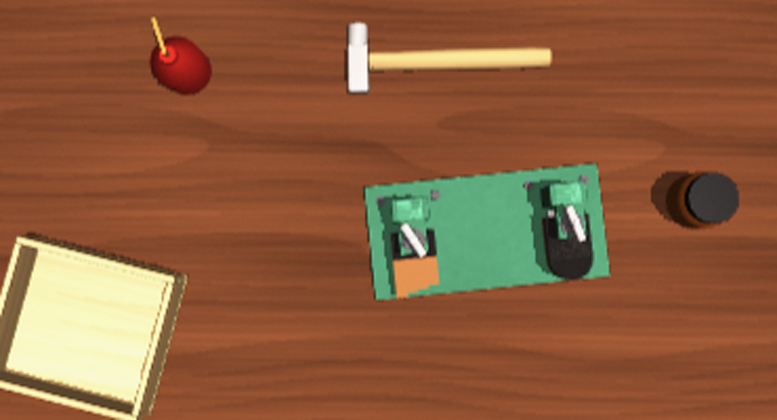

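The top view shows the broken heel (brown, ragged) in the left station, with its nut near (326,264). The sound heel is on the right, near (400,255). The press front faces the robot. Next I'll measure the plate, wing and box accurately.

Run:
```python
from h import *
s=snapshot('top'); im=s['img']; hsv=cv2.cvtColor(im,cv2.COLOR_RGB2HSV)
g=cv2.inRange(hsv,(65,60,30),(95,255,255)); g[:,:290]=0
c=np.vstack([k for k in cv2.findContours(g,0,1)[0] if len(k)>15])
W=np.array([at_z(s,p,.012)[:2] for p in cv2.convexHull(c)[:,0].astype(float)])
# exclude elevated columns: outline fit via minAreaRect in world mm
r=cv2.minAreaRect((W*1000).astype(np.float32)); print('plate rect',r); print(cv2.boxPoints(r))
# wings: bright low-saturation pixels
w=cv2.inRange(hsv,(0,0,170),(180,45,255))
for k in cv2.findContours(w,0,1)[0]:
    if 15<cv2.contourArea(k)<400:
        P=np.array([at_z(s,p,.113)[:2]*1000 for p in k[:,0].astype(float)],np.float32)
        print('white',k.mean((0,1)),cv2.minAreaRect(P))
b=cut_out(s,'scrap_box')
for d in b[:2]:
    m=d['region'].astype(np.uint8); k=max(cv2.findContours(m,0,1)[0],key=len)
    print('box',d['p'],d['box'],cv2.minAreaRect(np.array([at_z(s,p,.07)[:2]*1000 for p in k[:,0].astype(float)],np.float32)))
for d in place_of(s,'nut_2_grip'): print(d['p'],d['uv'],at_z(s,d['uv'],.105))
```

```text
plate rect ((566.1380004882812, -157.71536254882812), (143.47645568847656, 298.0608825683594), 6.343686580657959)
[[ 478.37234   -17.523952]
 [ 511.3057   -313.7598  ]
 [ 653.9037   -297.90677 ]
 [ 620.97034    -1.670929]]
white [  1.75       470.63888889] ((54.441429138183594, 703.131103515625), (37.04257583618164, 11.940258026123047), 3.161973237991333)
white [172.30337079 328.02247191] ((393.5989990234375, 308.6496276855469), (108.15079498291016, 10.562322616577148), 77.7596435546875)
white [185.         315.21428571] ((426.0770263671875, 278.650146484375), (69.80731964111328, 8.135201454162598), 76.70626831054688)
white [326.48484848 263.75757576] ((553.4240112304688, -63.61163330078125), (43.147090911865234, 8.805447578430176), 35.19579315185547)
white [403.97058824 256.        ] ((573.7359619140625, -252.52272033691406), (41.5184326171875, 8.64595890045166), 21.65394401550293)
white [560.94871795 240.02564103] ((617.2908935546875, -636.9298706054688), (22.542966842651367, 38.81540298461914), 62.4929313659668)
white [582.4        221.05714286] ((664.8458862304688, -690.89453125), (20.43193244934082, 34.61430740356445), 62.357696533203125)
white [300.10810811 177.39189189] ((766.9859619140625, 3.3764781951904297), (80.0372543334961, 19.800796508789062), 0.6220574975013733)
box 0.77 [166.9, 308.0, 97.0, 85.3] ((442.18450927734375, 333.1972961425781), (213.92288208007812, 185.3536376953125), 76.28197479248047)
0.55 [404.3, 256.9] [ 0.57183835 -0.2549939   0.105     ]
0.22 [362.4, 260.4] [ 0.56234935 -0.15206063  0.105     ]
```

```bash
cat >> h.py <<'E'
NUT=np.array([.5534,-.0636]); PY=np.radians(6.3); WA=np.radians(35.2)
def down(a,tilt=0):  # tool x at yaw a, z down; tilt leans fingers toward tool +x (body back)
    M=np.array([[np.cos(a),np.sin(a),0],[np.sin(a),-np.cos(a),0],[0,0,-1.]]).T
    return M@R.from_euler('y',tilt).as_matrix()
E
python3 - <<'E'
from h import *
print(get_time(), q2R(get_orientation()))
for a in (WA,WA+np.pi,WA-np.pi):
    print(a,solve_ik([*NUT,.109],R2q(down(a))))
for t in (.3,.45):
  D=down(PY,t); print(t,D[:,2]); print(solve_ik([.51,-.068,.04],R2q(D)),solve_ik([.45,-.075,.04],R2q(D)),solve_ik([.40,.33,.08],R2q(down(np.radians(-13.7),t))))
  print(solve_ik([.51,-.068,.04],R2q(down(PY+np.pi,-t))))
E
```

```text
1.15 [[-9.53299199e-01  3.02027542e-01 -3.60214506e-05]
 [ 3.02027543e-01  9.53299198e-01 -4.06208524e-05]
 [ 2.20706038e-05 -4.96032963e-05 -9.99999999e-01]]
0.6143558967020041 [-2.69794034e-01  2.90705278e-01  1.69277437e+00 -4.44089210e-16
  1.15811300e+00  6.86646396e-01]
3.755948550291797 [-2.69794034e-01  2.90705278e-01  1.69277437e+00 -4.44089210e-16
  1.15811300e+00 -2.45494626e+00]
-2.527236756887789 [-2.69794034e-01  2.90705278e-01  1.69277437e+00 -4.44089210e-16
  1.15811300e+00 -2.45494626e+00]
0.3 [ 0.29373555  0.03242871 -0.95533649]
[-0.3923245   0.173264    2.06237922  0.23582637  0.65469224  0.89920417] [-0.47445323  0.05893122  2.194872    0.27159379  0.65322927  0.78957815] [ 0.66865853  0.18351564  1.93753425 -0.31318327  0.85715084  2.66517615]
[-0.3923245   0.173264    2.06237922  0.23582637  0.65469224 -2.24238849]
0.45 [ 0.43233876  0.04773064 -0.9004471 ]
[-0.45061992  0.1314875   2.16804189  0.49692681  0.50647721  0.61349045] [-0.55344471  0.0145019   2.29764461  0.55428575  0.53390462  0.46795688] None
[-0.45061992  0.1314875   2.16804189  0.49692681  0.50647721 -2.5281022 ]
```

Run:
```python
from h import *
move_to([*NUT,.17],R2q(down(WA))); grip(.05)
movel([*NUT,.109],max_speed=.1)
t0=np.array(get_torque()); f0=np.array(get_ft_force())
grip(0); print('w',get_gripper_width(),get_grasp_force(),get_ft_force()-f0,get_torque()-t0, get_position())
q=np.array(get_joint_pos()); q0=q.copy()
t1=np.array(get_torque())
for d in (-.05,-.1,0,.05,.1,0):
    p=q0.copy(); p[5]+=d; set_joints(p); pause(.1)
    print(d,np.round(get_torque()-t1,3),np.round(get_ft_force()-f0,1),round(get_joint_pos()[5]-q0[5],4),get_gripper_width(),round(get_joint_torque()[5],3))
print(get_time())
```

```text
w 0.009627975691077555 29.957637120969594 [ 1.14232954 -1.87562951 -0.31657703] [-0.27003587 -0.24602072 -0.14318194] [ 0.55377833 -0.0640595   0.10916453]
-0.05 [0.185 0.137 0.167] [ 0.2 -0.4  0.1] -0.0493 0.009628104119288012 0.062
-0.1 [0.17  0.165 0.14 ] [ 1.3 -0.7  0.9] -0.099 0.00940839915478807 0.061
0 [0.202 0.131 0.026] [ 0.8 -1.1  0.4] -0.0013 0.009760259592504586 -0.12
0.05 [0.201 0.159 0.612] [0.  0.3 0.7] 0.0482 0.009935391320866684 0.421
0.1 [0.174 0.107 0.759] [ 1.4  0.9 -0.9] 0.0984 0.009916828793746543 0.635
0 [0.171 0.151 0.26 ] [ 0.4 -0.8 -0.1] 0.0019 0.009962048926029293 0.112
8.0917
```

Turning q6 in the negative direction gives way at constant low torque, and the positive direction stops dead. So I'll loosen by decreasing q6.

Run:
```python
from h import *
q0=np.array(get_joint_pos())
for d in (-.8,-1.6,-2.2,-2.6):
    p=q0.copy(); p[5]+=d; set_joints(p); pause(.05)
    print(d,np.round(get_torque(),3),np.round(get_ft_force(),1),get_gripper_width(),round(get_joint_torque()[5],3))
grip(.05); movel([*NUT,.19],max_speed=.15)
p=np.array(get_joint_pos()); p[5]=-.5; set_joints(p)
s=snapshot('scene'); cv2.imwrite('pics/s2.png',cv2.resize(s['img'][150:330,200:400,::-1],None,fx=3,fy=3))
print(get_time())
# retreat toward the robot, clear of the top camera
D=down(PY,.38); fx=np.array([np.cos(PY),np.sin(PY)])
g=NUT-.042*fx
h=g-.06*fx
move_to([*h,.16],R2q(D)); grip(.094)
t=snapshot('top'); w=cv2.inRange(cv2.cvtColor(t['img'],cv2.COLOR_RGB2HSV),(0,0,170),(180,45,255))
for k in cv2.findContours(w,0,1)[0]:
    if 15<cv2.contourArea(k)<400:
        P=np.array([at_z(t,p,.113)[:2]*1000 for p in k[:,0].astype(float)],np.float32); r=cv2.minAreaRect(P)
        if r[0][1]<-20 and r[0][1]>-300: print(r)
cv2.imwrite('pics/t2.png',cv2.resize(t['img'][200:340,270:450,::-1],None,fx=3.5,fy=3.5))
print(get_time())
```

```text
-0.8 [ 0.002  0.257 -0.025] [-0.6 -0.1  1.2] 0.009972198560126419 0.03
-1.6 [-0.036  0.525  0.052] [-2.4  0.5  2.5] 0.009605857364476408 0.037
-2.2 [-0.172  0.836  0.102] [-4.3 -0.1  5. ] 0.009809666114295314 0.11
-2.6 [-0.183  0.966  0.108] [-5.  -1.8  5.1] 0.009894087177136126 0.113
13.75
((76.35081481933594, -133.8676300048828), (6.809741020202637, 71.59680938720703), 65.1800308227539)
((161.18875122070312, -172.9990997314453), (7.318841457366943, 104.8242416381836), 65.41979217529297)
((301.13604736328125, -124.05204010009766), (45.69145202636719, 9.9050931930542), 57.194278717041016)
((381.2624206542969, -45.79576110839844), (15.27652359008789, 32.29412841796875), 45.17732620239258)
((553.8984985351562, -63.764408111572266), (41.437294006347656, 7.326417446136475), 0.44719240069389343)
((574.27978515625, -252.6485595703125), (42.41568374633789, 8.852415084838867), 22.506450653076172)
15.8167
```

View pics/s2.png

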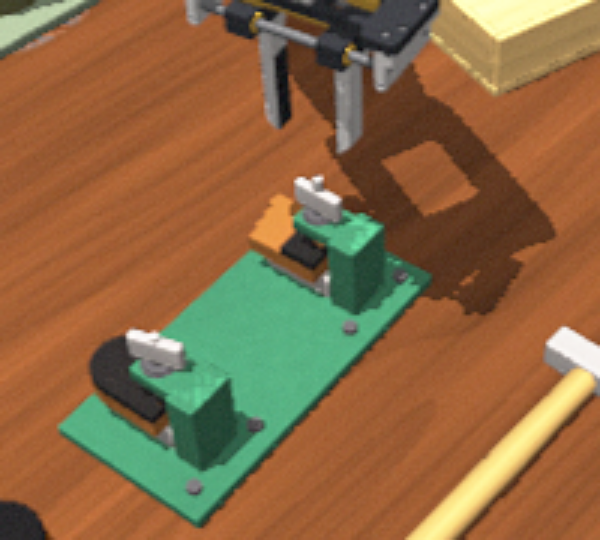

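View pics/t2.png

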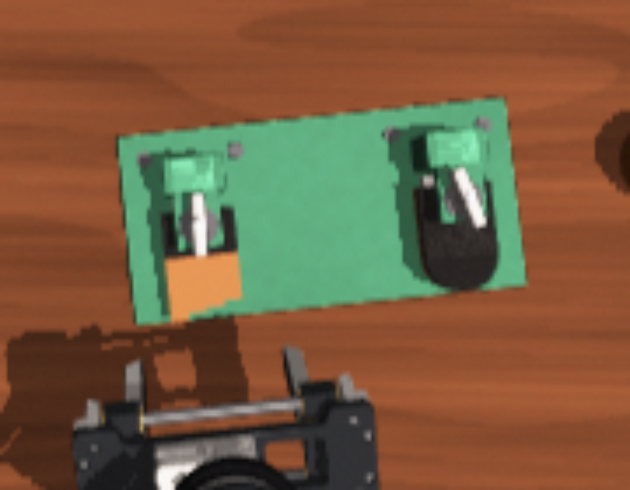

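The foot is up by about 8 mm: the wing has turned about 2.5 rad, the screw end stands higher and the heel is still in place (around (200,280) in the crop). Now I'll grip the heel, draw it out and carry it.

```bash
cat > go.py <<'E'
from h import *
t=.38; D=down(PY,t); fx=np.array([np.cos(PY),np.sin(PY)]); g=NUT-.042*fx; h=g-.06*fx
BY=np.radians(76.3); bx=np.array([np.cos(BY),np.sin(BY)]); b=np.array([.44,.343])-.030*bx; B=down(BY,t)
E
python3 - <<'E'
from go import *
print(solve_ik([*b,.17],R2q(B)),solve_ik([*b,.045],R2q(B)))
movel([*h,.04],max_speed=.12); f0=np.array(get_ft_force())
movel([*g,.04],max_speed=.08); print('adv',get_ft_force()-f0)
grip(0); print(get_gripper_width(),get_grasp_force(),get_ft_force()-f0)
movel([*(g-.02*fx),.04],max_speed=.05); print('20',get_gripper_width(),get_ft_force()-f0)
movel([*(g-.07*fx),.04],max_speed=.08); print('70',get_gripper_width(),get_ft_force()-f0)
movel([*(g-.07*fx),.16],max_speed=.12); print(get_gripper_width(),get_grasp_force(),get_ft_force()-f0,get_time())
s=snapshot('scene'); cv2.imwrite('pics/s3.png',cv2.resize(s['img'][120:330,200:420,::-1],None,fx=3,fy=2.8))
E
```

```text
[0.26138719 0.02098825 1.91798759 0.38530818 1.04684522 0.33206788] [0.26138719 0.23208601 1.99828973 0.48018052 0.78168372 0.17818737]
adv [ 0.57007541 -1.35497709 -0.58404573]
0.05374065195835075 29.988450407981873 [-0.02292418 -2.48206567  0.40106117]
20 0.053731739004747224 [-1.81005227 -1.9608192   2.09540078]
70 0.05330541940889689 [ 0.63109949 -1.97739549 -2.00291834]
0.05387264879826871 29.987792372703552 [-0.38574774 -1.94928305 -1.56461391] 21.0417
```

View pics/s3.png

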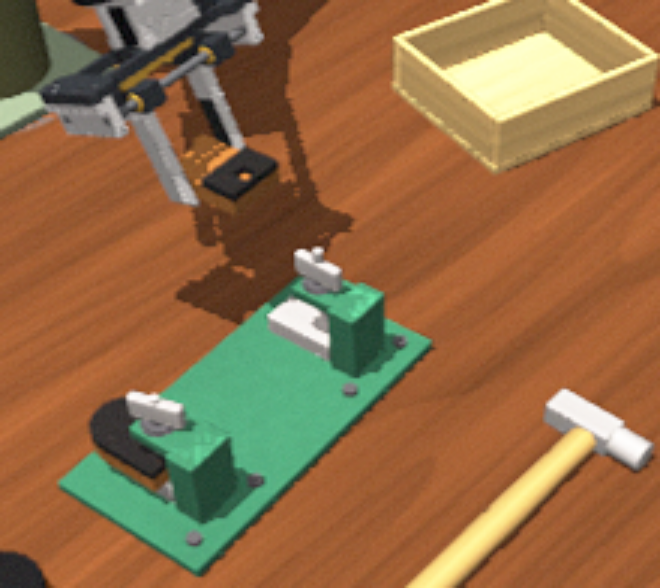

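The broken heel is held between the fingers (around (240,175) in the crop). Its station is empty, and the sound heel is untouched. On to the box.

Run:
```python
from go import *
move_to([*b,.17],R2q(B)); print(get_gripper_width())
movel([*b,.05],max_speed=.12); print(get_ft_force())
grip(.075); pause(.3)
movel([*b,.20],max_speed=.2)
move_to([.35,.0,.28],R2q(down(0))); pause(.3)
for n in ('scene','top'):
    s=snapshot(n)
    for r in place_of(s,'heel_broken')[:2]: print(n,r['p'],r['uv'],at_z(s,r['uv'],.01))
    for r in place_of(s,'heel_sound')[:1]: print('sound',at_z(s,r['uv'],.032))
    if n=='scene': cv2.imwrite('pics/s4.png',s['img'][:,:,::-1])
print(get_time(),get_ft_force())
```

```text
0.05373563082081538
[ 1.12055762  0.12981217 -1.61096289]
scene 0.93 [375.8, 150.0] [0.44368696 0.35723461 0.01      ]
top 0.97 [168.9, 304.9] [0.44126194 0.35412395 0.01      ]
sound [ 0.56980687 -0.24633683  0.032     ]
27.3 [ 0.07278092 -0.41311016 -0.44304763]
```

View pics/s4.png

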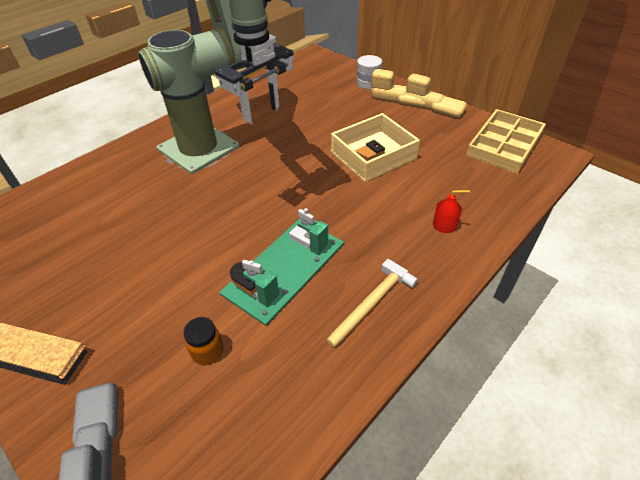

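The heel lies flat in the box at about (372,149). The sound heel is still in place and clamped, the bystanders have not moved, and the arm is clear.

```bash
python3 -c "
from rig import *
print(sign_off())"
```

```text
the job is handed in; nothing more can be done
None
```

The broken heel is in the scrap box, the sound heel is still clamped, the oil can, hammer and glue jar were not disturbed, and I handed the job in at about 27 s; no verdict came back.

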